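# Put the brass die away in the catch-door display cabinet

## Robot

A 6-joint arm with a two-finger parallel gripper is mounted at the origin on the work surface. World frame = base frame: x ahead of the robot, y to its left, z up, the work surface at z = 0. Lengths are in mm, angles in rad, forces in N, time in s.
With the tool pointing down it reaches from about 350 to 775 mm from the base axis. Payload 7.3 kg.
Tool frame: the origin (TCP) lies midway between the tips of the shut fingers; the grasp point (between the pads) lies 19 mm behind it; z points along the fingers, y is the line along which they close (so a half turn about z gives the same grasp; the last joint's range is limited). The gripper opens to 92 mm and grips with 3 to 60 N. Pads are 19 mm wide; open, the fingers measure 130 mm over their backs; the gripper's body (75 mm by 190 mm) begins 47 mm behind the grasp point.
Start: joints at [-1.278, 0.342, 1.524, -0, 1.275, -0.146], TCP at [223.072, -475.272, 226.741] pointing down, gripper open.
Joint ranges: [-2.53, 2.53], [-0.77, 2.02], [0.04, 2.7], [-1, 4.14], [0.28, 2.66], [-3.11, 3.11]. Speed limits (rad/s): [2.57, 2.57, 3.14, 3.14, 3.14, 3.14].

## Interface

Orientations are given as [roll, pitch, yaw] about the fixed x, y, z axes, in that order (R = Rz(yaw) Ry(pitch) Rx(roll)).
In Python, from plant import bot gives the robot as it stands.
- The arm moves only by the tool jog_arm, never from a script. Its arguments are lists of equal length, an entry for each row: "dp": the shift along the tool's x, y, z in m, a list of three; "twist": the turn about the tool's z in degrees. A call has 1 to 10 rows; each row shifts and turns the commanded pose from where the row before left it, along the tool's axes as they then stand; what a row does not reach is not made up. A row lasts 1/8 s, in which the tool goes at most 62.5 mm and 10.7 degrees, less where a joint would pass 70% of its speed; a pose out of reach is approached as far as the arm can. A call is refused whole if a number of a shift passes 0.0625 or a number of a turn 10.7, either way. A call with a gripper value outside its range is refused whole. "jaw" is the finger opening in m, from 0 to 0.0918, set as the call begins (left out, the last holds). The fingers move at their own pace and stop on an object; the grip force is fixed at half the most. Time passes only in rows, so rows that do not move let the fingers close. It gives the time, the measured TCP pose, the force, the opening and the grip force at its end, in the units of the state.
- bot.get_obs(): the state, without advancing time (a new reading comes with each control period).
- bot.capture(name): name is "scene" or "top" or "wrist"; returns the picture (384x512x3 uint8, blue, green, red); there is no depth.
- bot.camera_params(name): a dict with "fx", "fy", "cx", "cy" (pixels), "R" (3x3) and "t" (3): a world point X has camera coordinates R X + t. Camera axes: x right, y down, z forward; pixel columns grow to the right and rows downward; lengths in mm; the calibration is good to about 2 mm. The wrist camera is an equidistant fisheye: a pixel r from the principal point sees the ray r / f radians off the axis. A picture is of the moment at which its call begins: read the wrist's pose just before it. camera_params takes no time and is no camera call; for the wrist camera it gives the pose at the moment of the call.
- bot.close_job(): hands the job in; it is judged then, once.
Trained networks look in the newest picture that a camera, given by its name, has taken for a name from the list of things; names that differ only in an ending like _2 or _b are one class to them, and where a whole thing is asked for, a point or a joint stands for the part that bears it (a point fixed in the world has none). Each returns a list of dicts, best first, with "confidence" (0 to 1); they miss things now and then, are a little off and sometimes report something else, mostly with a low value. They report only what shows in the picture. A call takes as long as a camera call.
- bot.find_in(camera, label): "bbox" ([centre column, centre row, width, height] in pixels, round what is visible of it).
- bot.masks_of(camera, label): "pixels" (384x512 bool, what is visible of it) and "bbox" ([centre column, centre row, width, height] in pixels, round what is visible of it).
The state is a dict: "time": time; "joint_positions": joint angles; "dq": joint speeds; "tau": joint torques, N m; "tool_pos": TCP position; "tcp_rot": TCP orientation; "contact_force": force on the tool from outside, world axes, zero at the start; "moment": the same for the moment, N m; "grip_width": finger opening in mm; "finger_force": force on a finger pad.
Only numpy, scipy, OpenCV 4.12 (cv2) and the standard library are available. Lean on these libraries where they do the work, as an engineer would, in place of code of your own. Each camera call takes 0.05 s, during which the arm holds its last target. There are 200 camera calls.

## Task

Slide the clear cabinet's door wide open, pulling it through its roller catch, and set the brass-coloured die down gently and flat, wholly on the cork-topped plinth inside. Let go of it, then slide the door shut until it snaps past the catch and sits fully home on its rubber stop, without slamming or forcing it against the stop. Leave the egg cup, dice tower and bamboo pot standing where they are.

Things in the scene. Friction and masses are not known exactly. Their poses are not given: they have to be found in the camera images.
- cabinet: Fixed clear acrylic case, 220 deep (x) x 350 wide (y) x 129 high, 5 mm walls, on the white shelf, whose top is at z=160. Origin: centre of underside; z up, own -x is its front (to the robot), +y the side of the shut door. Front lip 50 high at x=-110; from its top the front slopes up and back at 25 deg from horizontal to x=+60. Slope half y=-170..+10 is a fixed pane; y=+10..+165 is the opening.
- opening_mid (a point): Middle of the door opening in the slope plane (x=-25, y=+85, z=90 in the cabinet's frame). Opening 155 wide (cabinet y), about 165 long up the slope. In the cabinet's frame the slope's outward normal is (-0.423, 0, 0.906), up-slope is (0.906, 0, 0.423).
- plinth_top (a point): Centre of the cork top of the plinth inside the cabinet, 70 x 70 mm, flat, 45 mm above the cabinet's underside; x=+4, y=+85 in the cabinet's frame, with the cabinet's axes. It lies 53 mm behind the slope plane, straight in along the slope's normal from about the middle of the opening.
- ledge_edge (a point): Middle of the lower front edge of a white board, 18 thick, fixed over the back part of the cabinet: underside 215 above the cabinet's underside, front edge at x=+5 in the cabinet's frame, running back to x=+110, y=-220..+220, on end posts 18 thick at y=+-200. It leaves no room for a vertical tool over the plinth: come in tilted, from the robot's side.
- door (a joint): Travel of the clear sliding door, m: 0 = home on its rubber stop, 0.150 = fully open. It opens along the cabinet's -y, over the fixed pane. Panel 160 (y) x 163 (up slope) x 5 mm, about 0.3 kg, outer face 6.5 mm out from the slope plane, drag 1.5 N.
- catch (a point): Roller catch: a brass stud on the door's upper edge must pass this sprung white roller (12 mm across) at the top of the slope. From 14 to 5 mm before home it pushes back with up to about 10 N; at 5 mm before home is its crest; past it the roller drives the door home and holds it. Opening takes about 9 N over the first 5 mm.
- door_pull (a point): Grip point of the door's pull, a black fin standing square out of the middle of the sloping door: 12 mm thick along the sliding direction (cabinet y), 40 mm long up the slope, 36 mm out from the door's face. The point is inside the fin, 23.5 mm out from the door's face (12.5 mm below the fin's outer end). It moves with the door.
- buffer: Black rubber stop, 60 x 6 x 10 mm, on the cabinet's +y side wall beside the middle of the opening, that the door's edge meets when it is home. Origin: middle of the face that the door meets, on the slope plane. It gives about 1 mm for each 10 N. Never to be hit or pressed with more than 35 N.
- die: Brass-coloured aluminium die, a 30 mm cube with black pips, 75 g, standing loose on the shelf to the left or the right of the cabinet. Origin: centre of its underside; z up, sides along its x and y.
- egg_cup: Bystander: ceramic egg cup, 48 mm across, 56 mm high, origin under its centre; stands on the other side of the cabinet from the die.
- dice_tower: Bystander: black plastic dice tower with a tray in front, 145 (x) x 70 (y) x 150 high; the tower stands at x = -15 to +55 and the tray at x = -90 to -15 of its frame; origin on its underside.
- bamboo_pot: Bystander: empty bamboo pot, 76 mm across, 95 mm high, origin under its centre.

How it is judged (in metres and radians):
On the way, in this order (a step that is already met when the one before it is completed fails the run):
1. the door is pulled through its catch and opened wide (at least 120 of its 150 mm) (value of joint door above 0.12 m), for 0.2 s.
2. the die rests flat on the plinth, let go (x of die in the frame of plinth_top between -0.022 and 0.022 m and y of die in the frame of plinth_top between -0.022 and 0.022 m and z of die in the frame of plinth_top below 0.004 m and angle between die's own z axis and vertical below 0.1 rad and contact force between the fingers and die below 0.1 N and linear speed of die below 0.02 m/s), for 0.2 s.
3. the door is shut past the catch, home on its stop (value of joint door below 0.003 m), for 0.2 s.
At the end, for the whole second after the job is handed in: The door is shut within 3 mm of home; the die rests flat (within 0.1 rad) on the plinth, its centre within 22 mm of the plinth's centre along each side; the bystanders stand upright; everything is let go and at rest (value of joint door below 0.003 m and x of die in the frame of plinth_top between -0.022 and 0.022 m and y of die in the frame of plinth_top between -0.022 and 0.022 m and z of die in the frame of plinth_top between -0.004 and 0.004 m and angle between die's own z axis and vertical below 0.1 rad and linear speed of die below 0.02 m/s and angle between each of egg_cup, dice_tower, bamboo_pot's own z axis and vertical below 0.2 rad); the robot touches nothing.
It fails at once if the door slammed or forced against its rubber stop (over 35 N) (contact force between door and buffer above 35 N).
It fails at once if the die pressed hard onto the cabinet (over 60 N) (contact force between die and cabinet above 60 N).
It fails at once if the die dropped or thrown (over 0.4 m/s while not held, a free fall of about 8 mm) (contact force between the fingers and die below 0.1 N and linear speed of die above 0.4 m/s).
It fails at once if a bystander shifted by more than 30 mm (distance of any of egg_cup, dice_tower, bamboo_pot from where it was at the start of the episode above 0.03 m).
It also fails if it takes over 72 s, if anything falls off the work surface, if the arm or the gripper's body presses on something with over 40 N, if the wrist force passes 120 N, or if a joint passes its speed limit or range.

## Working session

There is one attempt and no reset: what is moved stays moved. The work goes in short steps, Python scripts to look and compute and a tool call to move; the robot and the scene stay as the last step left them, time stands still between calls to the robot, and variables do not carry over. Pictures are saved under pics/ and viewed, at most 10 in all, crops included, and the job is handed in when it is done.

Besides the shell and the picture viewer there is one more tool, called as name(argument=value, ...) on one line, values as JSON. jog_arm: Moves the arm, as the interface text tells. Its arguments: {"type":"object","properties":{"dp":{"type":"array"},"twist":{"type":"array"},"jaw":{"type":"number"}},"required":["dp","twist"]}

```bash
ls; mkdir -p pics; python3 - <<'E'
from plant import bot
import cv2,numpy as np
o=bot.get_obs();print(o)
a=[bot.capture(n) for n in("scene","top")]
cv2.imwrite("pics/a.png",a[0]);cv2.imwrite("pics/b.png",a[1])
for n in("scene","top"):
    p=bot.camera_params(n);print(n,p)
    for l in["cabinet","die","egg_cup","dice_tower","bamboo_pot","door_pull","catch","buffer","plinth_top","ledge_edge"]:
        try:
            for d in bot.find_in(n,l)[:2]:print(l,np.round(d["bbox"],1),round(d["confidence"],2))
        except Exception as e:print(l,e)
print(bot.get_obs()["time"])
E
```

```text
pics
{'time': 0.0, 'joint_positions': array([-1.27801691e+00,  3.42689249e-01,  1.52502912e+00,  9.62377701e-06,
        1.27540753e+00, -1.45957493e-01]), 'dq': array([-1.95525918e-04,  4.20006230e-04,  4.17742094e-05, -7.42772292e-05,
       -1.08714678e-03, -2.52506230e-04]), 'tau': array([-2.42523247e-04, -4.31247747e+01, -2.44212931e+01,  7.17359106e-02,
        5.59916126e-02, -1.42572967e-04]), 'tool_pos': array([ 222.93983923, -474.85420056,  226.05811886]), 'tcp_rot': array([-3.14007705e+00, -2.32099434e-04,  4.38733920e-01]), 'contact_force': array([ 0.47054288, -0.29163514,  0.03466889]), 'moment': array([-0.0471813 ,  0.00900492, -0.06637884]), 'finger_force': 0.0, 'grip_width': 91.85884797922152}
scene {'fx': 367.12121408845536, 'fy': 367.12121408845536, 'cx': 252.34998543228426, 'cy': 188.7263219703435, 'R': array([[ 0.99988446,  0.00974692, -0.01166478],
       [-0.0021065 , -0.67112106, -0.74134478],
       [-0.01505431,  0.7412837 , -0.67102298]]), 't': array([-582.42779298,  236.89404774, 1236.03766146])}
cabinet [252.4 212.7  93.6 172.7] 0.65
die [196.6 321.2  16.4
[... 404 characters left out ...]
357, 'fy': 455.8511759338357, 'cx': 250.49082255692753, 'cy': 189.91696844336397, 'R': array([[-0.01098879, -0.9999087 , -0.00786393],
       [-0.9976423 ,  0.011496  , -0.06765856],
       [ 0.06774279,  0.0071019 , -0.99767754]]), 't': array([  22.6174699 ,  591.47604527, 1431.57739558])}
cabinet [269.8 174.9 190.3 100.1] 0.89
egg_cup [143.6 218.8  18.6  15.3] 0.54
dice_tower [404.2 155.6  46.6  63.1] 0.85
bamboo_pot [112.2 158.1  38.5  29.7] 0.93
bamboo_pot [144.4 218.   19.8  15.6] 0.56
door_pull [232.5 196.6  66.4  48.8] 0.65
buffer [201.2 192.3   4.5   5.5] 0.51
buffer [404.9 154.4  48.5  62.3] 0.16
plinth_top [267.1 176.9 183.5  98.6] 0.86
ledge_edge [267.9 175.8 190.2 102.9] 0.72
1.1
```

```bash
python3 - <<'E'
import cv2
a=cv2.imread("pics/a.png");b=cv2.imread("pics/b.png")
cv2.imwrite("pics/a2.png",cv2.resize(a[90:390,150:350],None,fx=2.5*0.8,fy=2,interpolation=2)); 
cv2.imwrite("pics/b2.png",cv2.resize(b[90:290,80:480],None,fx=2,fy=2,interpolation=2))
E
```

```text
(no output)
```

View pics/a2.png

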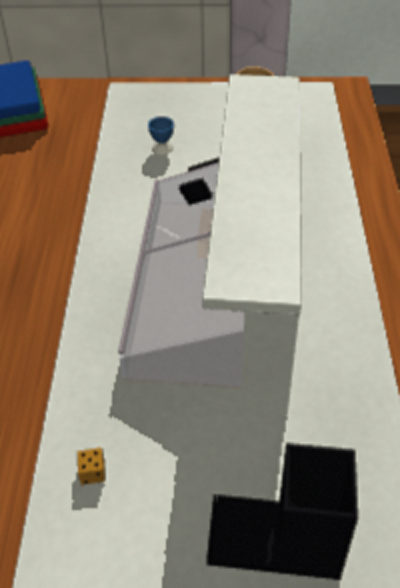

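View pics/b2.png

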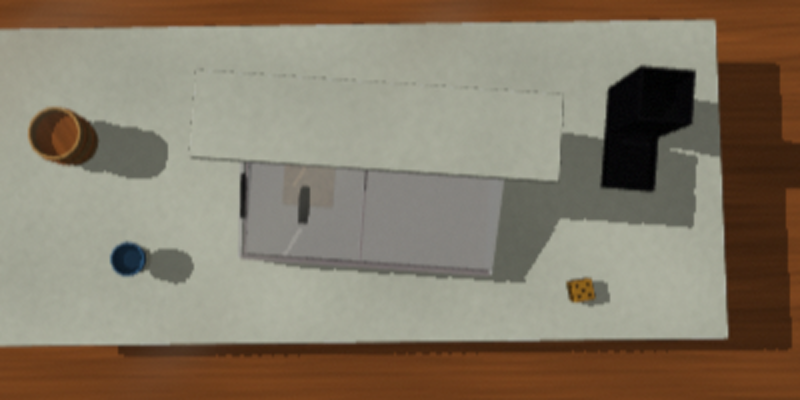

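```bash
cat > h.py <<'E'
import numpy as np,cv2
from scipy.spatial.transform import Rotation as Ro
from plant import bot
def proj(p,X):
    c=np.asarray(X,float)@np.array(p["R"]).T+p["t"]
    return np.c_[p["fx"]*c[:,0]/c[:,2]+p["cx"],p["fy"]*c[:,1]/c[:,2]+p["cy"]]
def onplane(p,u,v,z):
    R=np.array(p["R"]);o=-R.T@p["t"];d=R.T@[(u-p["cx"])/p["fx"],(v-p["cy"])/p["fy"],1]
    return o+d*(z-o[2])/d[2]
def c2w(q,X): # q=x,y,yaw
    c,s=np.cos(q[2]),np.sin(q[2]);X=np.atleast_2d(np.asarray(X,float))
    return np.c_[q[0]+c*X[:,0]-s*X[:,1],q[1]+s*X[:,0]+c*X[:,1],X[:,2]+160]
E
cat > fit.py <<'E'
from h import *
from scipy.optimize import least_squares
T=bot.camera_params("top");S=bot.camera_params("scene")
M=[[5,220,233],[110,220,233],[110,-220,233],[5,-220,233],[-110,175,50],[-110,-175,50]]
tp=np.array([[190,157],[195,69],[563,94],[559,181],[243,257],[491,272]])/2+[80,90]
sp=np.array([[230,74],[298,76],[300,304],[205,303],[157,182],[121,352]])/2+[150,90]
f=lambda q:np.r_[proj(T,c2w(q,M))-tp,proj(S,c2w(q,M))-sp].ravel()
r=least_squares(f,[600,0,0],x_scale=[1,1,.01],loss="soft_l1");print(r.x,np.round(f(r.x).reshape(-1,2),1).tolist())
print(onplane(T,370.5,235.5,190),onplane(S,196.6,321.2,175),onplane(T,404.2,155.6,200))
np.save("q.npy",r.x)
E
python3 fit.py
```

```text
[ 5.98903877e+02 -2.50753272e+01 -7.63928762e-02] [[-0.8, -0.5], [0.1, -0.1], [0.3, -1.0], [0.1, -0.6], [-2.6, -0.4], [0.3, 0.4], [-0.9, 0.1], [0.1, 0.4], [0.8, 0.7], [-1.3, -1.8], [-0.8, -0.1], [-1.2, 3.6]]
[ 449.00939782 -318.23128141  190.        ] [ 454.13110247 -314.26790616  175.        ] [ 670.68920473 -416.12111834  200.        ]
```

jog_arm(dp=[[0,0,0]], twist=[[0,5,0]])

```text
$.twist[0]: bad value
```

jog_arm(dp=[[0,0,-0.05],[0,0,-0.05],[0,0,-0.05],[0,0,-0.05],[0,0,-0.05],[0.03,-0.05,0],[0.03,-0.05,0],[0.03,-0.05,0],[0.03,-0.05,0],[0.03,-0.05,0]], twist=[5.9,5.9,5.9,5.9,5.9,0,0,0,0,0])

```text
time: 2.35
tool_pos: [392.3, -235.7, 476.9]
tcp_rot: [3.141, -0.0, -0.076]
contact_force: [-0.1, -0.9, -0.7]
grip_width: 92.0
finger_force: 0.0
```

jog_arm(dp=[[0.03,-0.05,0],[0.03,-0.05,0],[0.03,-0.05,0],[0.06,0,0],[0.06,0,0],[0.06,0,0],[0.06,0,0],[0.06,0,0]], twist=[0,0,0,0,0,0,0,0])

```text
time: 3.35
tool_pos: [717.8, -109.1, 431.5]
tcp_rot: [3.141, -0.031, -0.076]
contact_force: [1.0, -0.5, -1.7]
grip_width: 91.9
finger_force: 0.0
```

jog_arm(dp=[[0.03,0,-0.06],[0.03,0,-0.06],[0.05,0,-0.04],[0.05,0,-0.04]], twist=[0,0,0,0])

```text
time: 3.85
tool_pos: [706.2, -96.9, 512.9]
tcp_rot: [3.129, -0.186, -0.075]
contact_force: [-0.2, 1.1, 0.3]
grip_width: 91.5
finger_force: 0.0
```

jog_arm(dp=[[0.05,0,-0.04],[0.05,0,-0.04],[0.05,0,-0.04],[0.05,0,-0.04]], twist=[0,0,0,0])

```text
time: 4.35
tool_pos: [714.0, -87.4, 566.4]
tcp_rot: [3.12, -0.338, -0.072]
contact_force: [-0.3, 0.0, 0.9]
grip_width: 91.1
finger_force: 0.0
```

jog_arm(dp=[[0.05,-0.04,-0.03],[0.05,-0.02,-0.04],[0.02,0,-0.02]], twist=[0,0,0])

```text
time: 4.72
tool_pos: [716.6, -32.6, 601.1]
tcp_rot: [3.12, -0.424, -0.068]
contact_force: [0.2, -0.5, 0.5]
grip_width: 92.0
finger_force: 0.0
```

```bash
cat >> h.py <<'E'
q=np.load("q.npy")
N=np.array([-.423,0,.906])
def todp(target,o=None):
    o=o or bot.get_obs();R=Ro.from_euler("xyz",o["tcp_rot"]).as_matrix()
    return np.round(R.T@(np.asarray(target)-o["tool_pos"]),1),R
def fin(d,out,y0=85): # TCP for grasp point at fin grip + out mm along normal
    return c2w(q,np.array([-25,y0-d,90])+N*(30-19+out))[0]
E
python3 - <<'E'
from h import *
for out in(0,120):print(fin(0,out),todp(fin(0,out)))
print(todp(fin(0,120))[1])
E
```

```text
[575.82444102  61.93984418 259.966     ] (array([-274.2,  -90.2,  248.6]), array([[ 0.90940169, -0.07663463,  0.40879787],
       [-0.06168669, -0.99685998, -0.04964805],
       [ 0.411319  ,  0.01993264, -0.91127349]]))
[525.21248342  65.81377605 368.686     ] (array([-275.7,  -88. ,  128.7]), array([[ 0.90940169, -0.07663463,  0.40879787],
       [-0.06168669, -0.99685998, -0.04964805],
       [ 0.411319  ,  0.01993264, -0.91127349]]))
[[ 0.90940169 -0.07663463  0.40879787]
 [-0.06168669 -0.99685998 -0.04964805]
 [ 0.411319    0.01993264 -0.91127349]]
```

Back down-slope first, then in along the tool axis to 120 mm out.

jog_arm(dp=[[-0.055,-0.018,0],[-0.055,-0.018,0],[-0.055,-0.018,0.01],[-0.055,-0.018,0.02],[-0.055,-0.016,0.03],[0,0,0.035],[0,0,0.034]], twist=[0,0,0,0,0,0,0])

```text
time: 5.6
tool_pos: [572.8, 46.4, 396.3]
tcp_rot: [3.121, -0.422, -0.072]
contact_force: [-0.1, -1.2, -0.1]
grip_width: 91.7
finger_force: 0.0
```

```bash
python3 - <<'E'
from h import *
o=bot.get_obs();p=bot.camera_params("wrist")
im=bot.capture("wrist");cv2.imwrite("pics/w1.png",im)
print(o["tool_pos"],o["tcp_rot"],p)
def wproj(X):
    c=np.asarray(X)@np.array(p["R"]).T+p["t"];n=np.hypot(c[:,0],c[:,1]);th=np.arctan2(n,c[:,2])
    return np.c_[p["cx"]+p["fx"]*th*c[:,0]/n,p["cy"]+p["fy"]*th*c[:,1]/n]
b=np.array([-25,85,90]);U=np.array([.906,0,.423]);Y=np.array([0,1,0])
P=[b+N*h+U*u+Y*y for h in(42.5,) for u,y in((-20,-6),(-20,6),(20,6),(20,-6))]+[[4+i*35,85+j*35,45] for i,j in((-1,-1),(-1,1),(1,1),(1,-1))]+[[-110,175,50],[5,220,215]]
px=wproj(c2w(q,P));print(np.round(px,1).tolist())
for l in("door_pull","plinth_top","catch","buffer"):
    for d in bot.find_in("wrist",l)[:2]:print(l,np.round(d["bbox"],1),round(d["confidence"],2))
for u in px:cv2.circle(im,tuple(int(round(v)) for v in u),2,(0,0,255),1)
cv2.imwrite("pics/w1o.png",cv2.resize(im,None,fx=1.5,fy=1.5))
E
```

```text
[572.83942274  46.39064443 396.25119797] [ 3.12070634 -0.42243755 -0.0717803 ] {'fx': 297.3186396354542, 'fy': 297.3186396354542, 'cx': 261.7119205714162, 'cy': 194.31755803088183, 'R': array([[-0.07910933, -0.99669369,  0.01853095],
       [-0.987454  ,  0.07580046, -0.13852399],
       [ 0.13666134, -0.029257  , -0.99018569]]), 't': array([ 84.50569105, 645.60100589, 488.30096536])}
[[249.9, 270.2], [237.6, 270.1], [236.4, 233.2], [249.4, 233.2], [274.7, 238.7], [218.0, 238.6], [218.6, 182.6], [274.3, 182.6], [174.7, 300.2], [66.7, 188.5]]
door_pull [244.8 244.3 154.9 112.7] 0.76
plinth_top [280.6 174.  461.7 266.6] 0.9
buffer [164.9 219.    7.7  18.4] 0.46
```

View pics/w1o.png

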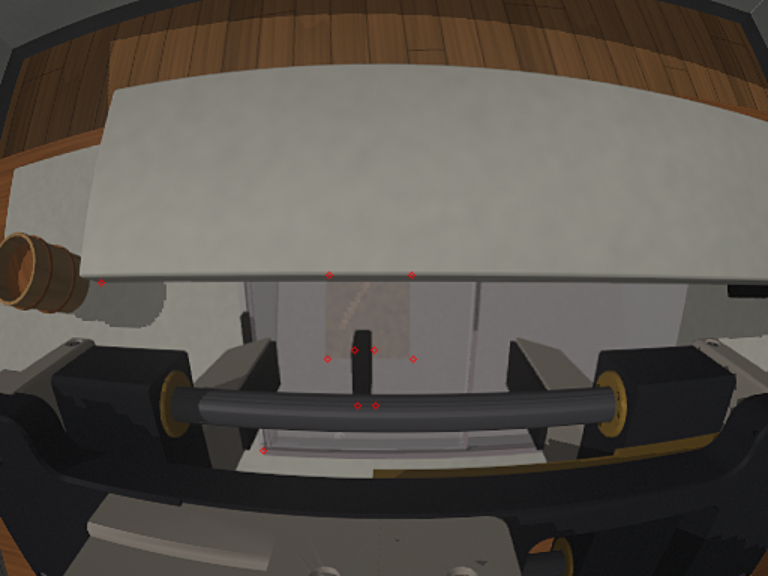

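```bash
python3 - <<'E'
from h import *
q[1]+=1.6;np.save("q.npy",q)
print(todp(fin(0,60))[0],todp(fin(0,0))[0])
E
```

```text
[-56.7 -18.6  65.9] [-55.9 -19.7 125.8]
```

jog_arm(dp=[[-0.028,-0.01,0],[-0.028,-0.0095,0.01],[0,0,0.04],[0,0,0.04],[0,0,0.032],[0,0,0],[0,0,0]], twist=[0,0,0,0,0,0,0], jaw=0.05)

```text
time: 6.72
tool_pos: [574.3, 64.1, 264.0]
tcp_rot: [3.121, -0.424, -0.072]
contact_force: [-0.5, -0.6, 0.6]
grip_width: 50.1
finger_force: 0.0
```

jog_arm(dp=[[0,0,0],[0,0,0],[0,0,0],[0,0,0]], twist=[0,0,0,0], jaw=0.0)

```text
time: 7.22
tool_pos: [573.6, 64.2, 261.7]
tcp_rot: [3.121, -0.421, -0.071]
contact_force: [1.1, 0.1, -0.7]
grip_width: 14.2
finger_force: 0.0
```

```bash
python3 - <<'E'
from h import *
o=bot.get_obs();print(o);print(todp(fin(0,0),o)[0])
print(todp(o["tool_pos"]+(c2w(q,[0,-150,0])-c2w(q,[0,0,0]))[0],o)[0])
E
```

```text
{'time': 7.225, 'joint_positions': array([ 0.00789603,  0.20086784,  1.69961606, -0.0718488 ,  0.82435651,
        1.6921185 ]), 'dq': array([ 5.29167178e-04,  6.14157310e-03,  7.11318975e-04, -7.23493166e-04,
       -6.34544035e-04, -8.35602087e-05]), 'tau': array([ 1.10115175e-02, -3.73094416e+01, -2.61214042e+01, -2.03682566e-01,
       -1.95783354e+00,  1.65406713e-02]), 'tool_pos': array([573.56191235,  64.16806743, 261.74609276]), 'tcp_rot': array([ 3.12117924, -0.42069189, -0.07142113]), 'contact_force': array([ 1.06000644,  0.08472113, -0.74237271]), 'moment': array([0.07567886, 0.30792487, 0.05091986]), 'finger_force': 0.0, 'grip_width': 14.205317251566006}
[1.4 0.4 2.6]
[ -0.7 150.    2.8]
```

jog_arm(dp=[[0,0,0],[0,0,0],[0,0.004,0],[0,0.008,0],[0,0.012,0],[0,0.015,0.0005],[0,0.015,0.0005],[0,0.015,0.0005],[0,0.015,0],[0,0.015,0]], twist=[0,0,0,0,0,0,0,0,0,0])

```text
time: 8.48
tool_pos: [565.6, -35.4, 261.7]
tcp_rot: [3.122, -0.419, -0.072]
contact_force: [-0.1, 1.5, -1.0]
grip_width: 11.8
finger_force: 30.0
```

jog_arm(dp=[[0,0.015,0.0005],[0,0.015,0.0005],[0,0.01,0],[0,0.005,0],[0,0,0],[0,0,0]], twist=[0,0,0,0,0,0])

```text
time: 9.22
tool_pos: [562.1, -80.4, 261.7]
tcp_rot: [3.12, -0.419, -0.072]
contact_force: [-5.6, 0.1, 3.3]
grip_width: 12.3
finger_force: 30.0
```

jog_arm(dp=[[0,0,0],[0,0,0],[0,0,-0.03],[0,0,-0.05],[-0.04,0.04,0],[-0.04,0.045,0],[-0.02,0.05,0],[0,0.05,0]], twist=[0,0,0,0,0,0,0,0], jaw=0.07)

```text
time: 10.22
tool_pos: [423.4, -254.8, 297.5]
tcp_rot: [3.121, -0.421, -0.072]
contact_force: [0.8, 1.1, 0.6]
grip_width: 70.0
finger_force: 0.0
```

```bash
cat >> h.py <<'E'
def wray(p,u,v,z):
    R=np.array(p["R"]);o=-R.T@p["t"];a=np.array([u-p["cx"],v-p["cy"]]);r=np.hypot(*a);th=r/p["fx"]
    d=R.T@np.r_[np.sin(th)*a/r,np.cos(th)];return o+d*(z-o[2])/d[2]
E
python3 - <<'E'
from h import *
o=bot.get_obs();p=bot.camera_params("wrist");im=bot.capture("wrist")
print(o["tool_pos"],o["tcp_rot"],o["time"])
for d in bot.masks_of("wrist","die")[:2]:
    b=d["bbox"];print(np.round(b,1),d["confidence"],wray(p,b[0],b[1],175))
d=bot.masks_of("wrist","die")[0];b=d["bbox"]
for d2 in bot.find_in("top","die")[:1]:print("top",d2["bbox"],onplane(bot.camera_params("top"),*d2["bbox"][:2],190))
u,v=int(b[0]),int(b[1]);np.savez("w2.npz",im=im,R=p["R"],t=p["t"])
c=im[max(v-50,0):v+50,max(u-65,0):u+65];cv2.imwrite("pics/w2.png",cv2.resize(c,None,fx=5,fy=5,interpolation=2));print(u-65,v-50,im.shape)
E
```

```text
[ 423.36279453 -254.76795392  297.54392594] [ 3.1206229  -0.4205408  -0.07206067] 10.225
[318.6 205.6  40.   38.4] 0.87 [ 452.76317528 -317.41378047  175.        ]
[118.3  97.7 236.6 195.4] 0.56 [597.73999342 -99.26837628 175.        ]
253 155 (384, 512, 3)
```

View pics/w2.png

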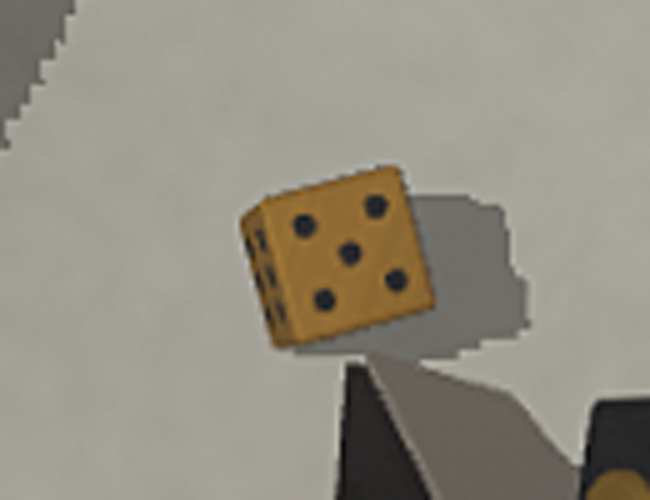

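```bash
python3 - <<'E'
from h import *
p=bot.camera_params("wrist");z=np.load("w2.npz");p["R"]=z["R"];p["t"]=z["t"]
C=np.array([wray(p,a/5+253,b/5+155,190) for a,b in((265,200),(397,168),(434,306),(298,345))])
print(np.round(C,1).tolist(),C.mean(0))
for i in range(4):
    e=C[(i+1)%4]-C[i];print(np.linalg.norm(e),np.degrees(np.arctan2(e[1],e[0])))
E
```

```text
[[462.8, -302.7, 190.0], [467.1, -329.8, 190.0], [439.4, -334.4, 190.0], [434.3, -306.5, 190.0]] [ 450.89608574 -318.35334838  190.        ]
27.50402538562988 -81.04340881131925
28.132119491437834 -170.59123356834158
28.440508495191583 100.26979483132688
28.791716753642273 7.549516372737176
```

```bash
python3 - <<'E'
from h import *
o=bot.get_obs();R=Ro.from_euler("xyz",o["tcp_rot"]).as_matrix()@Ro.from_euler("z",-8,degrees=True).as_matrix()
t=np.array([456,-318.6,169.])
print(R.round(3),R.T@(t-o["tool_pos"]))
E
```

```text
[[ 0.913  0.046  0.405]
 [ 0.072 -0.996 -0.05 ]
 [ 0.401  0.075 -0.913]] [-27.32165106  56.08912702 133.0732263 ]
```

jog_arm(dp=[[0,0,0],[-0.0273,0.0561,0],[0,0,0.045],[0,0,0.045],[0,0,0.03],[0,0,0.013],[0,0,0],[0,0,0]], twist=[-8,0,0,0,0,0,0,0], jaw=0.052)

```text
time: 11.42
tool_pos: [456.9, -318.0, 170.9]
tcp_rot: [3.057, -0.414, 0.082]
contact_force: [1.3, -0.8, 0.1]
grip_width: 51.8
finger_force: 0.0
```

```bash
python3 - <<'E'
from h import *
o=bot.get_obs();im=bot.capture("wrist");print(o["tool_pos"],o["contact_force"])
cv2.imwrite("pics/w3.png",cv2.resize(im[130:384,100:440],None,fx=2,fy=2))
E
```

```text
[ 456.94895256 -317.99166043  170.85831792] [ 1.33641421 -0.81464601  0.05703432]
```

View pics/w3.png

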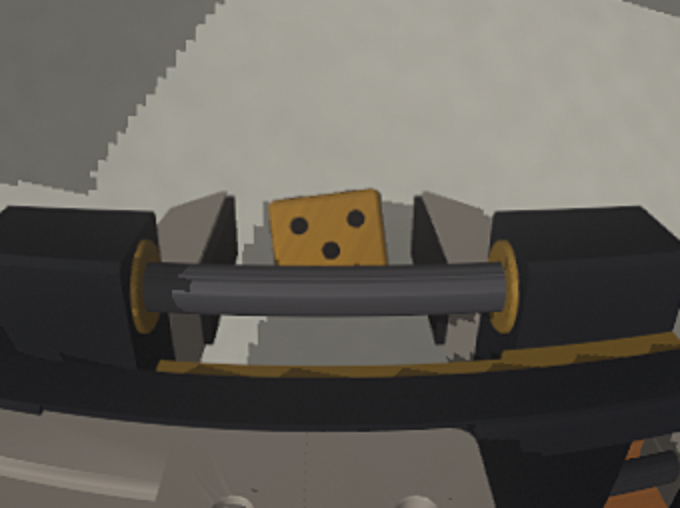

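The wrist view shows the die (crop 270–387, 190–265) between the pads and centred. Next I close on it.

jog_arm(dp=[[0,0,0],[0,0,0],[0,0,0],[0,0,0],[0,0,0]], twist=[0,0,0,0,0], jaw=0.0)

```text
time: 12.1
tool_pos: [456.6, -318.1, 169.9]
tcp_rot: [3.059, -0.414, 0.081]
contact_force: [-2.0, 0.4, 5.2]
grip_width: 30.2
finger_force: 29.7
```

jog_arm(dp=[[0,0,-0.02],[0,0,-0.04],[0,0,-0.05],[0,0,-0.05]], twist=[0,0,0,0])

```text
time: 12.6
tool_pos: [390.8, -309.5, 316.3]
tcp_rot: [3.06, -0.412, 0.081]
contact_force: [0.8, -1.2, -0.9]
grip_width: 30.5
finger_force: 29.6
```

```bash
python3 - <<'E'
from h import *
o=bot.get_obs();p=bot.camera_params("wrist");im=bot.capture("wrist")
cv2.imwrite("pics/w4.png",cv2.resize(im[150:300,150:390],None,fx=3,fy=3,interpolation=2))
t=c2w(q,[4,85,45])[0]+[5.7,.3,10]
dp,R=todp(t,o);print(o["tool_pos"],o["tcp_rot"],t,dp,t-R[:,2]*130,todp(t-R[:,2]*130,o)[0],o["finger_force"])
E
```

```text
[ 390.84299899 -309.53443034  316.25734264] [ 3.06037285 -0.41232299  0.08080433] [615.07929147  61.27149452 215.        ] [ 191.6 -366.1  165.2] [562.47310379  67.59290706 333.71237829] [ 191.6 -366.1   35.2] 29.580668807029724
```

View pics/w4.png

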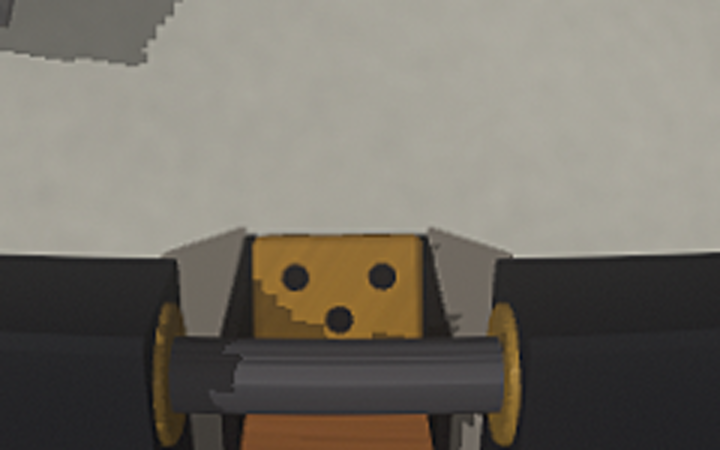

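jog_arm(dp=[[0.01,-0.0366,0],[0.02,-0.0366,0],[0.02,-0.0366,0],[0.02,-0.0366,0],[0.02,-0.0366,0],[0.02,-0.0366,0],[0.02,-0.0366,0],[0.02,-0.0366,0.01],[0.02,-0.0366,0.01],[0.0216,-0.0366,0.015]], twist=[0,0,0,0,0,0,0,0,0,0])

```text
time: 13.9
tool_pos: [563.8, 68.7, 332.4]
tcp_rot: [3.059, -0.413, 0.082]
contact_force: [-0.1, -0.5, -1.4]
grip_width: 30.1
finger_force: 29.6
```

jog_arm(dp=[[0,0,0]], twist=[0])

```text
time: 14.02
tool_pos: [563.7, 69.7, 330.8]
tcp_rot: [3.06, -0.41, 0.085]
contact_force: [-0.9, 0.2, -1.3]
grip_width: 30.4
finger_force: 29.6
```

```bash
python3 - <<'E'
from h import *
o=bot.get_obs();p=bot.camera_params("wrist");im=bot.capture("wrist")
t=c2w(q,[4,85,45])[0]+[5.7,.3,10]
def wproj(X):
    c=np.asarray(X)@np.array(p["R"]).T+p["t"];n=np.hypot(c[:,0],c[:,1]);th=np.arctan2(n,c[:,2])
    return np.c_[p["cx"]+p["fx"]*th*c[:,0]/n,p["cy"]+p["fy"]*th*c[:,1]/n]
px=wproj(c2w(q,[[4+i*35,85+j*35,45] for i,j in((-1,-1),(-1,1),(1,1),(1,-1))]+[[-110,175,50]]))
print(todp(t,o)[0],o["finger_force"],((px-[120,120])*2.5).round(1).tolist())
c=cv2.resize(im[120:320,120:400],None,fx=2.5,fy=2.5,interpolation=2)
for u in (px-[120,120])*2.5:cv2.circle(c,tuple(int(v) for v in u),2,(0,0,255),1)
cv2.imwrite("pics/w5.png",c)
E
```

```text
[  0.2   2.4 126.9] 29.581271409988403 [[432.8, 281.4], [262.2, 258.9], [286.8, 91.3], [451.9, 115.4], [104.0, 430.0]]
```

View pics/w5.png

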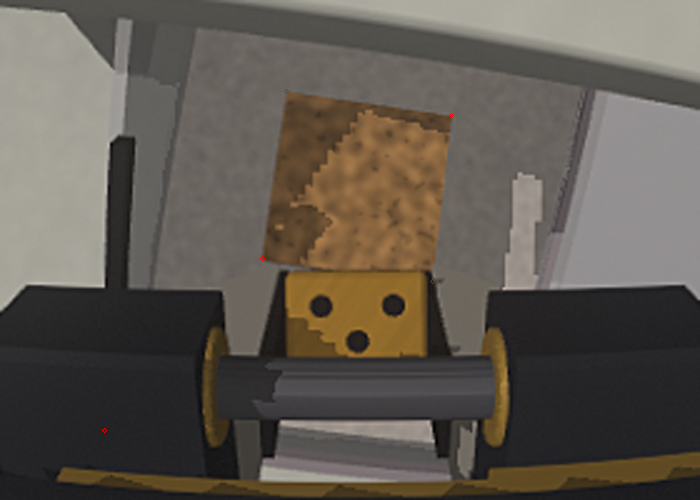

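jog_arm(dp=[[0,0.0024,0.03],[0,0,0.03],[0,0,0.03],[0,0,0.02],[0,0,0.01],[0,0,0.003],[0,0,0]], twist=[0,0,0,0,0,0,0])

```text
time: 14.95
tool_pos: [613.4, 58.3, 221.6]
tcp_rot: [3.059, -0.414, 0.081]
contact_force: [-0.3, -0.0, -0.7]
grip_width: 30.1
finger_force: 29.6
```

jog_arm(dp=[[0,0,0.002],[0,0,0.002],[0,0,0.0015],[0,0,0]], twist=[0,0,0,0])

```text
time: 15.45
tool_pos: [615.5, 58.3, 215.8]
tcp_rot: [3.059, -0.413, 0.081]
contact_force: [-0.3, 0.0, -0.7]
grip_width: 30.3
finger_force: 29.6
```

jog_arm(dp=[[0,0,0.001],[0,0,0.001],[0,0,0]], twist=[0,0,0])

```text
time: 15.82
tool_pos: [616.7, 58.2, 214.9]
tcp_rot: [3.059, -0.415, 0.081]
contact_force: [-2.7, 1.0, 4.3]
grip_width: 30.3
finger_force: 29.7
```

jog_arm(dp=[[0,0,0],[0,0,0],[0,0,0],[0,0,0]], twist=[0,0,0,0], jaw=0.06)

```text
time: 16.32
tool_pos: [616.3, 58.2, 213.8]
tcp_rot: [3.059, -0.413, 0.081]
contact_force: [-0.1, 0.3, 0.1]
grip_width: 59.7
finger_force: 0.0
```

jog_arm(dp=[[0,0,-0.02],[0,0,-0.04],[0,0,-0.05],[0,0,-0.03],[0,0,0]], twist=[0,0,0,0,0])

```text
time: 16.95
tool_pos: [560.0, 65.3, 344.7]
tcp_rot: [3.059, -0.419, 0.082]
contact_force: [0.6, -0.2, 0.3]
grip_width: 59.9
finger_force: 0.0
```

```bash
python3 - <<'E'
from h import *
o=bot.get_obs();p=bot.camera_params("wrist");im=bot.capture("wrist")
for d in bot.masks_of("wrist","die")[:2]:print(np.round(d["bbox"],1),d["confidence"],wray(p,*d["bbox"][:2],220),c2w(q,[4,85,45]))
cv2.imwrite("pics/w6.png",cv2.resize(im[120:320,120:400],None,fx=2.5,fy=2.5,interpolation=2))
# fin at door d~145, twist back 8 deg
R=Ro.from_euler("xyz",o["tcp_rot"]).as_matrix()@Ro.from_euler("z",8,degrees=True).as_matrix()
t0=np.array([562.1,-80.4,261.7])
print(o["tool_pos"],R.T@(t0-o["tool_pos"]))
E
```

```text
[260.1 190.8  29.4  34.2] 0.62 [609.94939036  60.28014441 220.        ] [[609.37929147  60.97149452 205.        ]]
[559.960301    65.30461909 344.69809087] [-22.89184054 143.54177236  83.63504438]
```

View pics/w6.png

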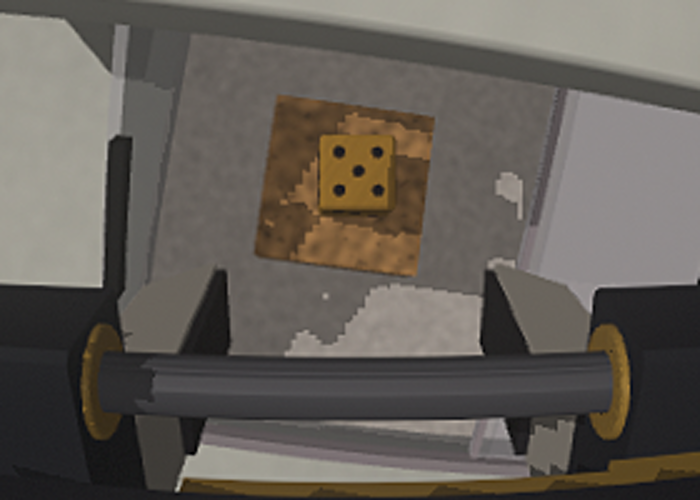

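jog_arm(dp=[[0,0,0],[-0.0076,0.048,0],[-0.0076,0.048,0],[-0.0076,0.0475,0],[0,0,0.035],[0,0,0.035],[0,0,0.01],[0,0,0]], twist=[8,0,0,0,0,0,0,0], jaw=0.05)

```text
time: 18.05
tool_pos: [559.6, -80.2, 261.0]
tcp_rot: [3.122, -0.418, -0.072]
contact_force: [0.3, 0.1, -0.2]
grip_width: 50.3
finger_force: 0.0
```

jog_arm(dp=[[0,0,0],[0,0,0],[0,0,0],[0,0,0],[0,0,0],[0,0,0]], twist=[0,0,0,0,0,0], jaw=0.0)

```text
time: 18.8
tool_pos: [559.8, -80.3, 262.5]
tcp_rot: [3.121, -0.421, -0.072]
contact_force: [-2.1, -0.4, 2.4]
grip_width: 11.9
finger_force: 30.0
```

```bash
python3 - <<'E'
from h import *
o=bot.get_obs();print(o["tool_pos"],o["tcp_rot"],o["contact_force"],o["grip_width"],o["finger_force"])
print(todp(o["tool_pos"]+(c2w(q,[0,144.9,0])-c2w(q,[0,0,0]))[0],o)[0], todp(fin(0,0),o)[0])
E
```

```text
[559.79906848 -80.33170244 262.50532883] [ 3.12142362 -0.42087869 -0.07179353] [-2.11090914 -0.3839987   2.39200831] 11.943011403099751 30.004502534866333
[   0.6 -144.9   -2.7] [   4.1 -144.7    1.7]
```

jog_arm(dp=[[0,-0.01,0],[0,-0.015,-0.0004],[0,-0.016,-0.0004],[0,-0.016,-0.0003],[0,-0.016,-0.0003],[0,-0.016,-0.0003],[0,-0.016,-0.0003],[0,-0.012,-0.0002],[0,-0.007,-0.0001],[0,0,0]], twist=[0,0,0,0,0,0,0,0,0,0])

```text
time: 20.05
tool_pos: [569.7, 44.2, 262.5]
tcp_rot: [3.122, -0.423, -0.071]
contact_force: [5.0, 0.8, 0.9]
grip_width: 12.0
finger_force: 30.0
```

jog_arm(dp=[[0,-0.003,0],[0,-0.003,0],[0,-0.003,0],[0,-0.002,0],[0,0,0]], twist=[0,0,0,0,0])

```text
time: 20.68
tool_pos: [570.3, 52.8, 262.5]
tcp_rot: [3.119, -0.422, -0.071]
contact_force: [2.7, -8.8, 3.2]
grip_width: 11.9
finger_force: 30.0
```

jog_arm(dp=[[0,-0.002,0],[0,-0.002,0],[0,-0.0015,0],[0,-0.001,0],[0,0,0]], twist=[0,0,0,0,0])

```text
time: 21.3
tool_pos: [571.0, 61.1, 262.5]
tcp_rot: [3.122, -0.423, -0.072]
contact_force: [6.3, 0.3, 3.3]
grip_width: 11.9
finger_force: 30.0
```

jog_arm(dp=[[0,-0.001,0],[0,-0.0005,0],[0,0,0]], twist=[0,0,0])

```text
time: 21.68
tool_pos: [571.2, 63.2, 262.5]
tcp_rot: [3.123, -0.423, -0.072]
contact_force: [5.7, 2.2, 3.2]
grip_width: 12.0
finger_force: 30.0
```

jog_arm(dp=[[0,0,0],[0,0,0],[0,0,0],[0,0,0]], twist=[0,0,0,0], jaw=0.05)

```text
time: 22.18
tool_pos: [569.9, 62.2, 261.2]
tcp_rot: [3.121, -0.419, -0.071]
contact_force: [-0.2, -0.4, 0.1]
grip_width: 46.8
finger_force: 0.0
```

jog_arm(dp=[[0,0,-0.03],[0,0,-0.05],[0,0,-0.05],[0,0,0],[0,0,0]], twist=[0,0,0,0,0])

```text
time: 22.8
tool_pos: [517.2, 68.6, 379.4]
tcp_rot: [3.121, -0.419, -0.072]
contact_force: [-0.9, 0.4, -1.3]
grip_width: 49.9
finger_force: 0.0
```

```bash
python3 - <<'E'
from h import *
o=bot.get_obs();p=bot.camera_params("wrist");im=bot.capture("wrist")
def wproj(X):
    c=np.asarray(X)@np.array(p["R"]).T+p["t"];n=np.hypot(c[:,0],c[:,1]);th=np.arctan2(n,c[:,2])
    return np.c_[p["cx"]+p["fx"]*th*c[:,0]/n,p["cy"]+p["fy"]*th*c[:,1]/n]
U=np.array([.906,0,.423])
px=wproj(c2w(q,[np.array([-25,85+s,90])+N*42.5+U*20 for s in(-6,6)]))
print(o["tool_pos"],((px-[160,140])*3.5).round(1).tolist())
cv2.imwrite("pics/w7.png",cv2.resize(im[140:300,160:380],None,fx=3.5,fy=3.5,interpolation=2))
E
```

```text
[517.16865927  68.62476068 379.40324617] [[376.6, 98.1], [329.3, 98.1]]
```

View pics/w7.png

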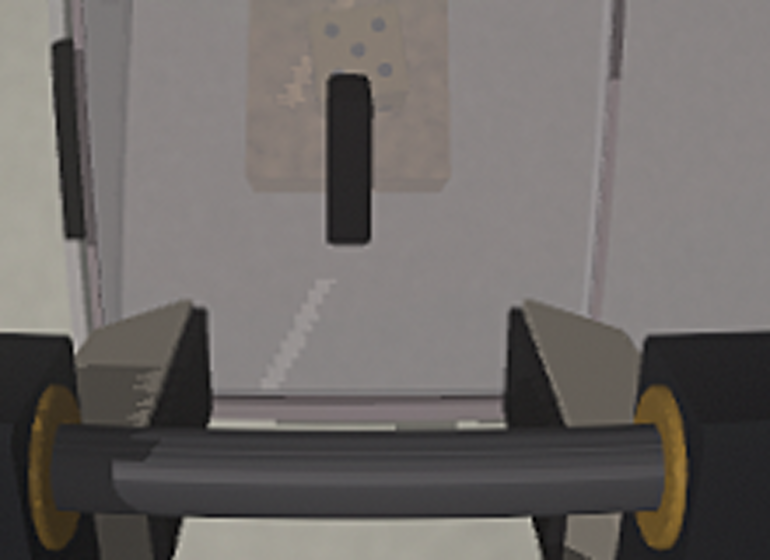

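```bash
python3 - <<'E'
from h import *
p=bot.camera_params("wrist");a=cv2.imread("pics/w1.png").astype(int).sum(2);b=bot.capture("wrist").astype(int).sum(2)
pa=dict(p,R=np.array([[-0.07910933,-0.99669369,0.01853095],[-0.987454,0.07580046,-0.13852399],[0.13666134,-0.029257,-0.99018569]]),t=np.array([84.50569105,645.60100589,488.30096536]))
def cen(im,p,v,u0,u1):
    s=im[v,u0:u1]; hi=np.median(s); w=np.clip((hi-s)/(hi-s.min()),0,1); w[w<.3]=0
    u=(w*np.arange(u0,u1)).sum()/w.sum(); X=wray(p,u,v,160+117)  # nominal height
    c,sn=np.cos(q[2]),np.sin(q[2]);d=X[:2]-q[:2];return round(u,2),round(w.sum(),1),(-sn*d[0]+c*d[1]).round(2),(c*d[0]+sn*d[1]).round(1)
for v in(240,244,248,252):print("w1",cen(a,pa,v,228,262))
for v in(175,185,195,200):print("w7",cen(b,p,v,246,276))
E
```

```text
w1 (np.float64(240.74), np.float64(12.8), np.float64(86.45), np.float64(-31.3))
w1 (np.float64(240.75), np.float64(12.7), np.float64(86.45), np.float64(-35.3))
w1 (np.float64(240.74), np.float64(12.3), np.float64(86.46), np.float64(-39.2))
w1 (np.float64(240.99), np.float64(11.6), np.float64(86.22), np.float64(-43.2))
w7 (np.float64(259.41), np.float64(11.5), np.float64(86.01), np.float64(-27.5))
w7 (np.float64(259.19), np.float64(11.3), np.float64(86.23), np.float64(-37.1))
w7 (np.float64(259.23), np.float64(11.0), np.float64(86.2), np.float64(-46.6))
w7 (np.float64(259.22), np.float64(10.9), np.float64(86.21), np.float64(-51.3))
```

The door is back at its original shut position to within about 0.3 mm. The die is on the plinth and the arm is clear of everything.

```bash
python3 -c "
from plant import bot
print(bot.close_job())"
```

```text
the job is handed in; nothing more can be done
None
```

The job is handed in, with no verdict returned: the die is flat and let go near the centre of the plinth, the door is shut past its catch (within about 0.3 mm of where it started), and the arm stayed away from the egg cup, dice tower and bamboo pot.

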